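# Fit the fuse and click the holder's slide cover shut

### The job

Lay the square ceramic fuse in the two copper clips of the red fuse holder, then slide the holder's cover along its rails over the fuse until its springy tab clicks past the ledge, so that the cover stays shut when you let go. Push gently: feel for the click and do not ram the cover on against its end stops. Leave the other things on the desk where they are.

Things in the scene. Friction and masses are not known exactly. Their poses are not given: they have to be found in the camera images.
- fuse_center (a point): Centre (half-way up) of the loose square-bodied fuse: white ceramic bar with a steel cap at each end, 22 mm wide (its x), 58 mm long (its y), 22 mm high (its z), 60 g; the ceramic middle, 38 mm long, is 20 mm square. It lies flat on the desk, to the left or to the right of the chassis plate; either end may lead.
- chassis: Fixed grey steel chassis plate, 260 x 260 x 12 mm, origin at the centre of its underside, on the desk. The red fuse holder stands at its centre. A brass selector knob (38 mm across, 26 mm high) stands at its x -92, y -95 mm; two flat copper bus bars run along its y at x +77 and +102 mm (21 mm high, 200 mm long).
- holder: Red plastic fuse holder fixed on the chassis plate: an open trough, 96 mm (its x) by 236 mm (its y), 57 mm high (its z), origin at the centre of its underside. Its two long walls are the rails for the cover, along y; the lips at their tops are 84 mm apart. The fuse bay lies between low cross walls (38 mm high) at y -3 and +67 mm; floor at z 6 mm. The latch is at the +y end.
- seat (a point): Point in the fuse bay (holder's x 0, y 32, z 29 mm) where the fuse's centre is when it rests in the clips, its length along the holder's y. Axes as the holder's. The two copper U-clips are 10 mm long (y), 24 mm before and behind this point: pads 11 mm below it, cheeks 26 mm apart inside, flared at the top, up to 6 mm above it.
- cover (a joint): Travel of the black slide cover along the holder's +y, in m: starts open at 0 to 0.008; 0.102 to 0.122 when clicked shut (differs from holder to holder). Friction about 1 N. From 0.088 on, two spring pins push it back with 2.4 to 4.6 N, so a cover that has not clicked slides back to about 0.088 by itself.
- cover_rib (a point): Centre of the upright grip rib across the middle of the cover: 40 mm wide (holder's x), 10 mm thick (holder's y), 22 mm high; foot at 51 mm, top at 73 mm above the holder's underside. Push it from behind or pinch it. Axes as the holder's; it moves with the cover. The cover is a 4 mm plate, 86 mm (x) by 84 mm (y), its top at 51 mm, captive in the rails.
- latch: Red latch at the +y end of the holder, under the tab; origin on its underside, at holder's y 100, z 6 mm. It carries the ledge (30 mm wide) and a rigid end stop (9 mm wide) at each side of it, tops 54 mm above the holder's underside. Ledge and stops sit together up to 10 mm nearer or farther along y, from holder to holder, unmeasured. More than 16 N on it is ramming.
- capacitor: Bystander: standing capacitor can, 35 mm across, 50 mm high, on the desk at the side of the chassis where the fuse is not. Origin at the centre of its underside.
- screwdriver: Bystander: screwdriver, 190 mm long, lying on the desk to the left of the chassis, farther out than the fuse's places.
- spool: Bystander: grey spool, 60 mm across and 40 mm high, standing on the desk to the right of the chassis.
- mug: Bystander: blue mug, 80 mm across and 90 mm high, on the left of the desk.
- barb (a point): Barb under the end of the cover's springy tab (14 mm wide), 55 mm ahead (+y) of the rib; moves with the cover. Over the last 15 mm of travel it climbs the latch's ledge, which takes up to about 12 N of push in all (with friction and pins), then jumps some 5 mm on and drops behind it: the push falls to about 5 N. 3 mm later the cover meets rigid end stops.
Things that resemble listed ones, but are neither listed nor needed, are in the scene too. Leave any black or turquoise look-alike of the part that bears fuse_center alone.

How it is judged:
On the way, in this order (a step that is already met when the one before it is completed fails the run):
1. the fuse lies in both clips, let go, with the cover still open (horizontal distance between fuse_center and seat below 0.008 m and z of fuse_center in the frame of seat below 0.003 m and angle between the y axis of fuse_center and the y axis of holder, either way round below 0.12 rad and contact force between the fingers and anything else below 0.3 N and value of joint cover below 0.05 m), for 0.2 s.
2. the cover is slid shut, its tab clicked past the ledge, and let go (value of joint cover above 0.095 m and contact force between the fingers and anything else below 0.3 N), for 0.2 s.
At the end, for the whole second after the job is handed in: The cover stands by itself at more than 0.095 m of travel (held by its tab behind the ledge; an unclicked cover slides back), and the fuse lies in both clips: its centre within 8 mm of the seat seen from above and 3 mm in height, its length within 0.12 rad of the holder's y (value of joint cover above 0.095 m and horizontal distance between fuse_center and seat below 0.008 m and z of fuse_center in the frame of seat between -0.003 and 0.003 m and angle between the y axis of fuse_center and the y axis of holder, either way round below 0.12 rad); the robot touches nothing.
It fails at once if the latch (ledge and end stops) is rammed with more than 16 N (contact force between latch and anything else above 16 N).
It fails at once if the capacitor, screwdriver, spool or mug is moved by more than 15 mm (distance of any of capacitor, screwdriver, spool, mug from where it was at the start of the episode above 0.015 m).
It also fails if it takes over 72 s, if anything falls off the work surface, if the arm or the gripper's body presses on something with over 40 N, if the wrist force passes 120 N, or if a joint passes its speed limit or range.

### The arm

A 7-joint arm with a two-finger parallel gripper is mounted at the origin on the work surface. World frame = base frame: x ahead of the robot, y to its left, z up, the work surface at z = 0. Lengths are in m, angles in rad, forces in N, time in s.
With the tool pointing down it reaches from about 0.375 to 0.925 m from the base axis. Payload 3.1 kg.
Tool frame: the origin (TCP) lies midway between the tips of the shut fingers; the grasp point (between the pads) lies r.tcp_to_grasp behind it (r.tcp_to_grasp is the distance from the TCP to the grasp point, in m); z points along the fingers, y is the direction in which the jaws open and shut (so a half turn about z gives the same grasp; the last joint's range is limited). The gripper opens to 85 mm and grips with 20 to 120 N. Pads are 22 mm wide; open, the fingers measure 114 mm over their backs; the gripper's body (76 mm by 85 mm) begins 54 mm behind the grasp point. The pads swing forward as they close: fully open they stand 13 mm farther back than shut.
Start: joints at [1.13, 0.383, 0.044, 1.598, -0.018, 1.161, -0.05], TCP at [0.219, -0.612, 0.231] pointing down, gripper open.
Joint ranges: [-2.61, 2.61], [-0.41, 2.15], [-1.48, 1.57], [0, 2.5], [-1.57, 4.71], [0.05, 1.97], [-2.85, 2.85]. Speed limits (rad/s): [2.79, 2.79, 3.14, 3.14, 3.14, 3.14, 3.14].

### API

Orientations are given as a unit quaternion [x, y, z, w].
In Python, from rig import status, vision, workorder, r gives the robot as it stands. The module is installed in compiled form; this text tells all that it offers.
- The arm moves only by the tool move_arm, never from a script. Its argument "steps" is a list that holds one entry, the list of rows, each a list of 7 numbers: the opening, from 0 (shut) to 1 (fully open), then the shift along the tool's x, y, z in cm, then the turn, a rotation vector about the tool's x, y, z in degrees. A call has exactly 5 rows; each row shifts and turns the commanded pose from where the row before left it, along the tool's axes as they then stand; what a row does not reach is not made up. A row lasts 1/8 s, in which the tool goes at most 62.5 mm and 10.7 degrees, less where a joint would pass 70% of its speed; a pose out of reach is approached as far as the arm can. A call with a gripper value outside its range is refused whole. The fingers move at their own pace and stop on an object; the grip force is fixed at half the most. Time passes only in rows, so rows that do not move let the fingers close, or fill a call up. It gives the time, the measured TCP pose, the force and the opening at its end, in the units of the state.
- status.get_state(): the state, without advancing time (a new reading comes with each control period).
- vision.grab_frame(name): name is "side" or "top" or "wrist"; returns the picture (400x640x3 uint8, red, green, blue); there is no depth.
- vision.camera_model(name): a dict with "fx", "fy", "cx", "cy" (pixels), "k1" (the pictures are not rectified: a ray, as slopes to the right and down, at radius r is drawn at 1 + k1 r^2 times it, then the intrinsics apply), "extrinsics" (4x4, takes a point from camera to world coordinates); the wrist camera has in their place "hand_eye" (4x4, takes a point from camera to tool coordinates, whose origin is the TCP and whose axes are the flange's). Camera axes: x right, y up, looking along -z (the intrinsics and any distortion apply to the point x, -y, -z); pixel columns grow to the right and rows downward; lengths in m; the calibration is good to about 2 mm. A picture is of the moment at which its call begins: read the wrist's pose just before it. camera_model takes no time and is no camera call.
- workorder.hand_in(): hands the job in, once; it reports no verdict.
The state is a dict: "t": time; "joint_pos": joint angles; "joint_velocities": joint speeds; "joint_torque": joint torques, N m; "ee_pos": TCP position; "tool_rot": TCP orientation; "wrist_force": force on the tool from outside, world axes, zero at the start; "ft_torque": the same for the moment, N m; "width": finger opening in m.
Only numpy, scipy, OpenCV 4.12 (cv2) and the standard library are available. Lean on these libraries where they do the work, as an engineer would, in place of code of your own. Each camera call takes 0.05 s, during which the arm holds its last target.

## Working session

There is one attempt and no reset: what is moved stays moved. The work goes in short steps, Python scripts to look and compute and a tool call to move; the robot and the scene stay as the last step left them, time stands still between calls to the robot, and variables do not carry over. Pictures are saved under pics/ and viewed, and the job is handed in when it is done.

Besides the shell and the picture viewer there is one more tool, called after "Request:" as name(argument=value, ...), one argument or row to a line, values as JSON. move_arm: Moves the arm, as the interface text tells. Its arguments: {"type":"object","properties":{"steps":{"type":"array","items":{"type":"array","items":{"type":"array","items":{"type":"number"}}}}},"required":["steps"]}

```bash
mkdir -p pics; cat > h.py <<'E'
import numpy as np, cv2
from rig import status, vision, workorder, r
def save(im,n): cv2.imwrite('pics/'+n+'.png', im[:,:,::-1])
E
python3 - <<'E'
from h import *
s=status.get_state()
for k,v in s.items(): print(k,np.round(v,3))
print(r.tcp_to_grasp)
for n in ['top','side','wrist']:
    im=vision.grab_frame(n); save(im,n+'0'); m=vision.camera_model(n)
    print(n,{k:np.round(v,4).tolist() for k,v in m.items()})
E
```

```text
t 0.0
joint_pos [ 1.13   0.384  0.044  1.6   -0.018  1.161 -0.05 ]
joint_velocities [-0.001  0.     0.    -0.    -0.     0.    -0.   ]
joint_torque [-0.0000e+00 -4.3346e+01  1.0250e+00 -2.4951e+01  1.1000e-02  1.1000e-02
 -0.0000e+00]
ee_pos [ 0.218 -0.611  0.23 ]
tool_rot [ 0.985  0.171 -0.    -0.001]
wrist_force [0.165 0.542 0.024]
ft_torque [-0.007  0.02   0.001]
width 0.085
0.0187
top {'fx': 518.3969, 'fy': 518.3969, 'cx': 320.6744, 'cy': 208.2786, 'k1': -0.0191, 'extrinsics': [[0.0262, 0.9891, -0.1452, 0.3086], [-0.9997, 0.026, -0.0034, 0.0577], [0.0004, 0.1452, 0.9894, 1.8548], [0.0, 0.0, 0.0, 1.0]]}
side {'fx': 386.1898, 'fy': 386.1898, 'cx': 320.9554, 'cy': 192.841, 'k1': -0.0223, 'extrinsics': [[0.9898, 0.0759, -0.1202, 0.4142], [-0.1406, 0.6485, -0.7481, -0.7395], [0.0212, 0.7574, 0.6526, 0.7786], [0.0, 0.0, 0.0, 1.0]]}
wrist {'fx': 295.0115, 'fy': 295.0115, 'cx': 316.6223, 'cy': 200.8906, 'k1': -0.0336, 'hand_eye': [[-0.0004, 0.9502, 0.3116, 0.0805], [1.0, 0.0008, -0.001, -0.0006], [-0.0012, 0.3116, -0.9502, -0.1426], [0.0, 0.0, 0.0, 1.0]]}
```

View pics/top0.png

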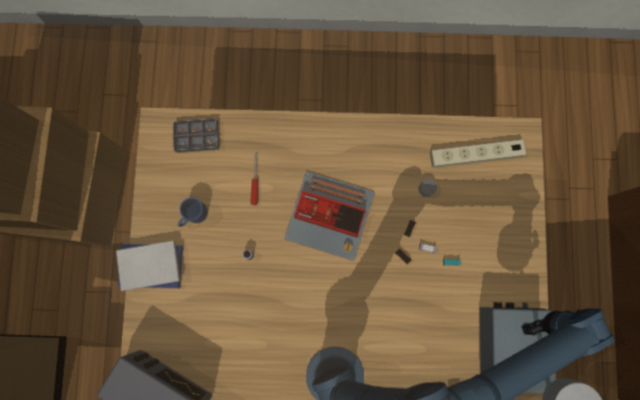

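View pics/side0.png

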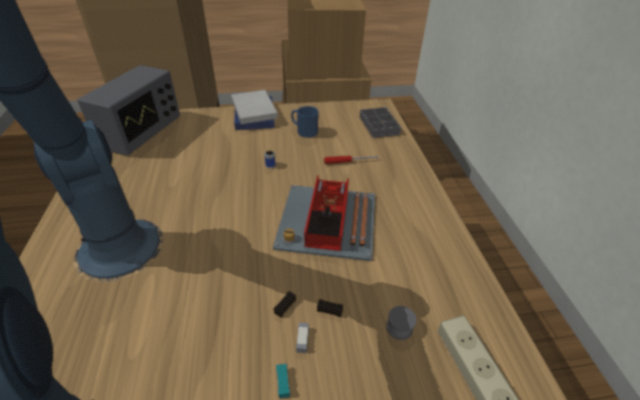

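```bash
python3 - <<'E'
import cv2
im=cv2.imread('pics/top0.png')
cv2.imwrite('pics/top0z.png',cv2.resize(im[160:280,270:470],(800,480),interpolation=cv2.INTER_CUBIC))
im=cv2.imread('pics/side0.png')
cv2.imwrite('pics/side0z.png',cv2.resize(im[170:390,240:440],(545,600),interpolation=cv2.INTER_CUBIC))
E
```

```text
(no output)
```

View pics/top0z.png

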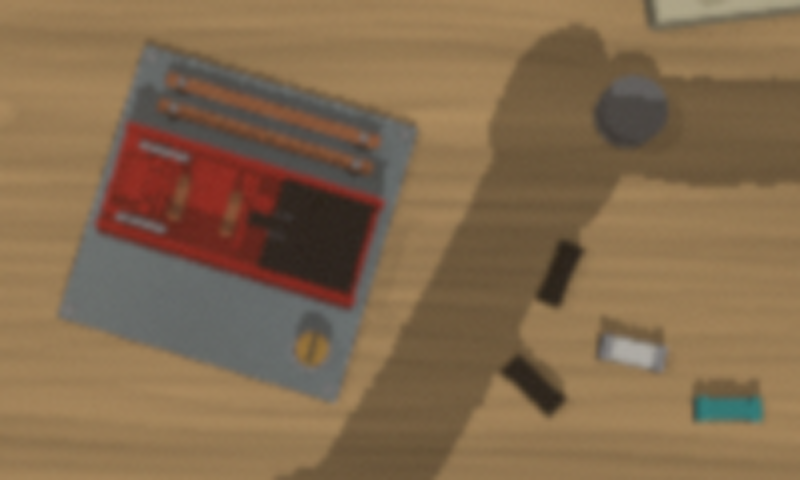

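View pics/side0z.png

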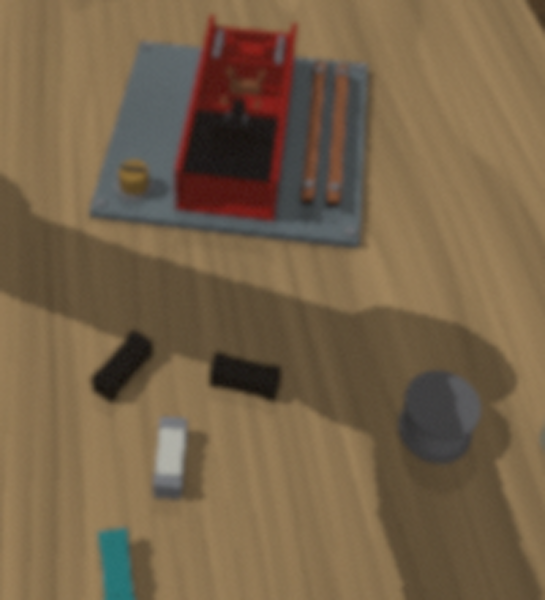

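View pics/wrist0.png

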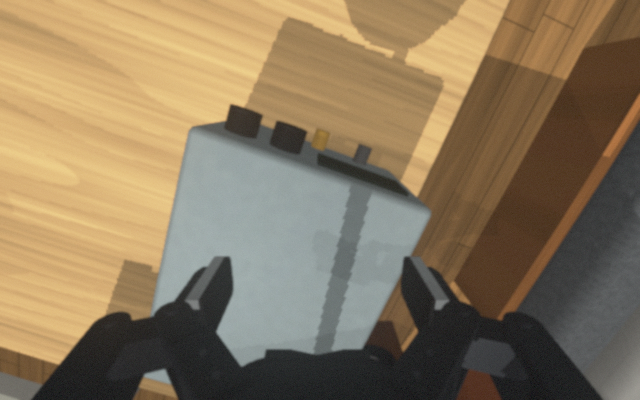

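```bash
cat >> h.py <<'E'
from scipy.spatial.transform import Rotation as R
def ray(name,uv,st=None):
    m=vision.camera_model(name); uv=np.atleast_2d(uv).astype(float)
    K=np.array([[m['fx'],0,m['cx']],[0,m['fy'],m['cy']],[0,0,1]])
    d=(uv-[m['cx'],m['cy']])/[m['fx'],m['fy']]; q=d.copy()
    for _ in range(20): q=d/(1+m['k1']*(q**2).sum(1,keepdims=True))
    c=np.c_[q[:,0],-q[:,1],-np.ones(len(q))]
    T=np.array(m['extrinsics']) if 'extrinsics' in m else tool(st)@np.array(m['hand_eye'])
    return T[:3,3], c@T[:3,:3].T
def tool(st):
    T=np.eye(4); T[:3,:3]=R.from_quat(st['tool_rot']).as_matrix(); T[:3,3]=st['ee_pos']; return T
def plane(name,uv,z,st=None):
    o,d=ray(name,uv,st); return o+d*((z-o[2])/d[:,2])[:,None]
def tri(a,b):
    (o1,d1),(o2,d2)=a,b; d1=d1[0];d2=d2[0]
    s=np.linalg.lstsq(np.c_[d1,-d2],o2-o1,rcond=None)[0]
    p,q=o1+s[0]*d1,o2+s[1]*d2; return (p+q)/2,np.linalg.norm(p-q)
def delta(st,pos,xdir=None):
    "shift in tool axes cm to world target"
    Rm=tool(st)[:3,:3]; return Rm.T@(np.array(pos)-st['ee_pos'])*100
E
python3 - <<'E'
from h import *
im=cv2.imread('pics/top0.png'); hsv=cv2.cvtColor(im,cv2.COLOR_BGR2HSV)
def rect(m,lo,box):
    cs,_=cv2.findContours(m,cv2.RETR_EXTERNAL,cv2.CHAIN_APPROX_NONE)
    for c in cs:
        if cv2.contourArea(c)<15: continue
        yield cv2.minAreaRect(c)
m=np.zeros(im.shape[:2],np.uint8); m[238:256,415:442]=(hsv[238:256,415:442,1]<70)*255
for rr in rect(m,0,0):
    b=cv2.boxPoints(rr); P=plane('top',b,.022); print('fuse',np.round(rr[0],1),rr[1:],np.round(plane('top',rr[0],.02),3),np.round(P[:,:2],3).tolist())
# chassis: low saturation region
x0,y0=280,165; sub=hsv[y0:265,x0:380]; m=np.zeros_like(m)
m[y0:265,x0:380]=(((sub[...,1]<80)|(sub[...,0]<6)|(sub[...,0]>172)))*255
m=cv2.morphologyEx(m,cv2.MORPH_CLOSE,np.ones((5,5)))
for rr in rect(m,0,0):
    if rr[1][0]<40: continue
    b=cv2.boxPoints(rr); P=plane('top',b,.012); print('ch',rr,np.round(plane('top',rr[0],.012),3),np.round(P[:,:2],3).tolist(), [np.linalg.norm(P[i]-P[i-1]) for i in range(4)])
# corners from zoom
Z=np.array([[150,42],[415,128],[338,400],[60,318]])/4+[270,160]
P=plane('top',Z,.012);print(np.round(P,3),P.mean(0),[np.linalg.norm(P[i]-P[i-1]) for i in range(4)])
E
```

```text
fuse [427.8 247.7] ((16.669872283935547, 6.864064693450928), 11.309932708740234) [[ 0.447 -0.319  0.02 ]] [[0.44, -0.287], [0.464, -0.292], [0.454, -0.35], [0.43, -0.345]]
ch ((329.34344482421875, 215.20108032226562), (73.31600189208984, 72.60013580322266), 17.354022979736328) [[0.555 0.032 0.012]] [[0.465, 0.193], [0.719, 0.124], [0.645, -0.131], [0.394, -0.057]] [np.float64(0.2604269095649963), np.float64(0.26347815649237477), np.float64(0.26557560261611424), np.float64(0.26188188482285185)]
[[ 0.716  0.115  0.012]
 [ 0.643 -0.126  0.012]
 [ 0.397 -0.061  0.012]
 [ 0.463  0.188  0.012]] [0.55495399 0.02923096 0.012     ] [np.float64(0.26328263616940073), np.float64(0.2522515240780683), np.float64(0.25489106945864204), np.float64(0.2573713225257368)]
```

```bash
cat >> h.py <<'E'
def plan(st,pos,yaw,n,op):
    "rows to go to TCP pos, tool pointing down, tool x at yaw deg; yaw turn spread over n rows"
    T=tool(st); goal=np.eye(3); y=np.radians(yaw)
    G=np.c_[[np.cos(y),np.sin(y),0],[np.sin(y),-np.cos(y),0],[0,0,-1]]
    rv=R.from_matrix(T[:3,:3].T@G).as_rotvec()
    Rm=T[:3,:3].copy(); p=T[:3,3].copy(); pos=np.array(pos)
    for i in range(n):
        s=np.round(Rm.T@(pos-p)/(n-i)*100,2); w=np.round(np.degrees(R.from_matrix(Rm.T@G).as_rotvec())/(n-i),1)
        print([op,*s.tolist(),*w.tolist()])
        p=p+Rm@s/100; Rm=Rm@R.from_rotvec(np.radians(w)).as_matrix()
E
python3 - <<'E'
from h import *
s=status.get_state(); plan(s,[.447,-.319,.18],80.2,10,.6)
E
```

```text
[0.6, 3.14, -1.98, 0.51, -0.0, -0.0, -6.1]
[0.6, 3.33, -1.64, 0.5, -0.0, -0.0, -6.1]
[0.6, 3.49, -1.28, 0.51, -0.0, -0.0, -6.0]
[0.6, 3.6, -0.91, 0.5, -0.0, -0.0, -6.1]
[0.6, 3.68, -0.52, 0.51, -0.0, -0.0, -6.0]
[0.6, 3.71, -0.13, 0.5, -0.0, -0.0, -6.1]
[0.6, 3.7, 0.27, 0.51, -0.0, -0.0, -6.0]
[0.6, 3.65, 0.65, 0.5, -0.0, -0.0, -6.1]
[0.6, 3.57, 1.03, 0.51, -0.0, -0.0, -6.0]
[0.6, 3.43, 1.41, 0.5, -0.1, -0.1, -6.1]
```

Request:
move_arm(
  steps=[
    [[0.6,3.1,-2.0,0,0,0,-6],[0.6,3.3,-1.6,0,0,0,-6],[0.6,3.5,-1.3,0,0,0,-6],[0.6,3.6,-0.9,0,0,0,-6],[0.6,3.7,-0.5,0,0,0,-6]],
  ],
)

```text
t: 0.78
ee_pos: [0.3342, -0.4649, 0.2311]
tool_rot: [0.906, 0.422, -0.0, -0.0]
wrist_force: [0.2, -1.3, -0.6]
width: 0.0513
```

Request:
move_arm(
  steps=[
    [[0.6,3.7,-0.1,1,0,0,-6],[0.6,3.7,0.3,1,0,0,-6],[0.6,3.6,0.7,1,0,0,-6],[0.6,3.6,1.0,1,0,0,-6],[0.6,3.4,1.4,1,0,0,-6]],
  ],
)

```text
t: 1.4
ee_pos: [0.4502, -0.3201, 0.1803]
tool_rot: [0.766, 0.643, 0.0, -0.0]
wrist_force: [0.4, -0.4, -0.1]
width: 0.0518
```

```bash
python3 - <<'E'
from h import *
s=status.get_state(); print(s['t'],s['ee_pos'],s['tool_rot'],s['width'],s['wrist_force'])
save(vision.grab_frame('wrist'),'w1')
E
```

```text
1.4 [ 0.4502401  -0.32008249  0.18034479] [ 7.65762272e-01  6.43123697e-01  6.12359775e-05 -2.25054083e-04] 0.05184316898241686 [ 0.39770828 -0.43011373 -0.05334119]
```

View pics/w1.png

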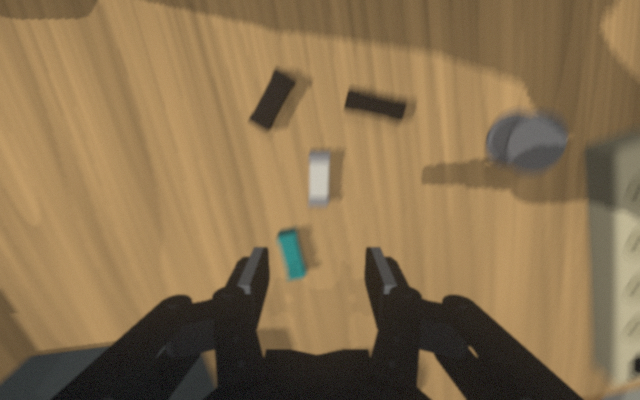

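```bash
cat > fuse.py <<'E'
from h import *
import sys
s=status.get_state(); im=vision.grab_frame('wrist'); save(im,sys.argv[1])
hsv=cv2.cvtColor(im[:,:,::-1].copy(),cv2.COLOR_BGR2HSV)
box=[int(a) for a in sys.argv[2:6]]; m=np.zeros(im.shape[:2],np.uint8)
sl=np.s_[box[1]:box[3],box[0]:box[2]]; m[sl]=((hsv[sl][...,1]<75)&(hsv[sl][...,2]>70))*255
cs,_=cv2.findContours(m,cv2.RETR_EXTERNAL,cv2.CHAIN_APPROX_NONE)
c=max(cs,key=cv2.contourArea); rr=cv2.minAreaRect(c); b=cv2.boxPoints(rr)
print(rr)
for z in (.011,.022):
    P=plane('wrist',b,z,s); q=plane('wrist',rr[0],z,s)[0]
    e=[P[(i+1)%4]-P[i] for i in range(4)]; L=[np.linalg.norm(x) for x in e]; l=e[int(np.argmax(L))]
    print(z,np.round(q,4),np.round(L,4),'yaw',np.degrees(np.arctan2(l[1],l[0])))
E
python3 fuse.py w2 300 140 345 215
```

```text
((315.02294921875, 187.53627014160156), (21.160667419433594, 53.437232971191406), 1.3639276027679443)
0.011 [ 0.4516 -0.3182  0.011 ] [0.0605 0.0225 0.0605 0.0238] yaw -100.16374277245461
0.022 [ 0.4522 -0.3152  0.022 ] [0.0584 0.0217 0.0584 0.023 ] yaw -100.16374277245458
```

```bash
python3 fuse.py w3 300 140 345 230; python3 -c "
from h import *
s=status.get_state(); print(s['t'],s['ee_pos'])"
```

```text
((315.9341125488281, 187.6358642578125), (21.093406677246094, 55.1077766418457), 1.432096242904663)
0.011 [ 0.451  -0.3206  0.011 ] [0.0625 0.0224 0.0626 0.0238] yaw -100.42547571545997
0.022 [ 0.4516 -0.3176  0.022 ] [0.0603 0.0216 0.0604 0.023 ] yaw -100.42547571546002
1.55 [ 0.45090186 -0.31821266  0.18009335]
```

Request:
move_arm(
  steps=[
    [[0.6,0,0,4,0,0,0],[0.6,0,0,4,0,0,0],[0.6,0,0,4,0,0,0],[0.6,0,0,0,0,0,0],[0.6,0,0,0,0,0,0]],
  ],
)

```text
t: 2.17
ee_pos: [0.4496, -0.3234, 0.0625]
tool_rot: [0.768, 0.64, 0.0, 0.001]
wrist_force: [0.6, -0.5, -0.1]
width: 0.0513
```

```bash
python3 fuse.py w4 260 100 380 300; python3 -c "
from h import *
s=status.get_state(); print(s['t'],s['ee_pos'])"
```

```text
((318.5, 218.0), (86.0, 33.0), 90.0)
0.011 [ 0.4519 -0.3197  0.011 ] [0.0222 0.0654 0.0245 0.0654] yaw -99.28563062845032
0.022 [ 0.4526 -0.3154  0.022 ] [0.021  0.0617 0.0231 0.0617] yaw -99.2856306284503
2.225 [ 0.45026857 -0.32367197  0.06322206]
```

View pics/w4.png

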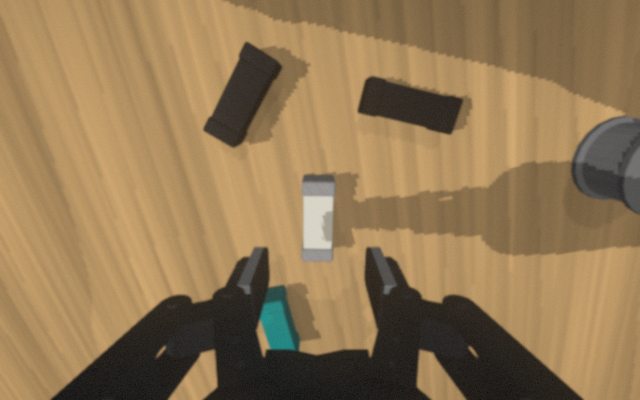

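```bash
python3 -c "
from h import *
s=status.get_state()
for v in (182,196,248,261): print(plane('wrist',(318.5,v),.022,s))
print(delta(s,[.4525,-.319,.005]))
import cv2
im=cv2.imread('pics/w4.png'); cv2.imwrite('pics/w4z.png',cv2.resize(im[160:280,260:380],(600,600)))"
```

```text
[[ 0.45778603 -0.291526    0.022     ]]
[[ 0.45610251 -0.30079524  0.022     ]]
[[ 0.44935773 -0.33794073  0.022     ]]
[[ 0.44753517 -0.34798052  0.022     ]]
[0.51004445 0.1160616  5.82172959]
```

View pics/w4z.png

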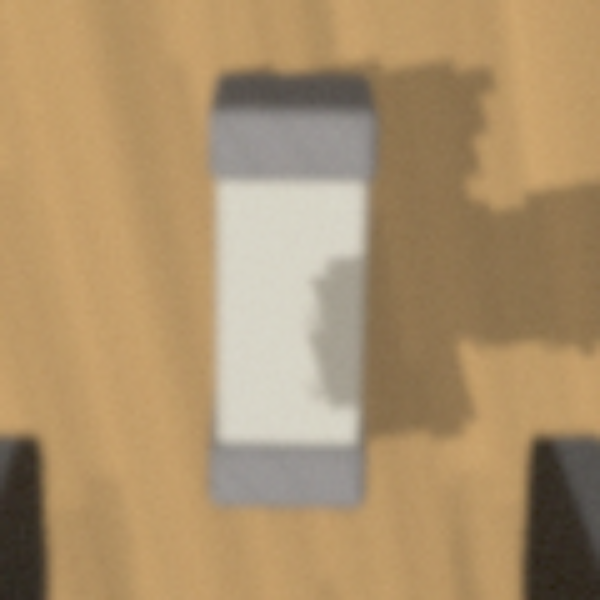

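Request:
move_arm(
  steps=[
    [[0.6,0.4,0.1,2,0,0,0],[0.6,0,0,2,0,0,0],[0.6,0,0,1.7,0,0,0],[0.6,0,0,0,0,0,0],[0.6,0,0,0,0,0,0]],
  ],
)

```text
t: 2.85
ee_pos: [0.4508, -0.3188, 0.0045]
tool_rot: [0.768, 0.64, 0.0, 0.0]
wrist_force: [-0.1, 0.5, -0.6]
width: 0.0515
```

Request:
move_arm(
  steps=[
    [[0.1,0,0,0,0,0,0],[0.1,0,0,0,0,0,0],[0.1,0,0,0,0,0,0],[0.1,0,0,0,0,0,0],[0.1,0,0,0,0,0,0]],
  ],
)

```text
t: 3.48
ee_pos: [0.4514, -0.319, 0.0052]
tool_rot: [0.768, 0.64, 0.0, 0.001]
wrist_force: [0.4, -0.2, 5.2]
width: 0.0188
```

```bash
python3 - <<'E'
from h import *
s=status.get_state(); 
s['ee_pos']=np.array(s['ee_pos'])+[0,0,.15]
plan(s,[.553,.022,.20],74,10,.1)
E
```

```text
[0.1, 3.54, 0.39, -0.45, 0.0, 0.0, 0.6]
[0.1, 3.54, 0.35, -0.45, 0.0, 0.0, 0.6]
[0.1, 3.54, 0.31, -0.45, 0.0, 0.0, 0.6]
[0.1, 3.55, 0.28, -0.45, 0.0, 0.0, 0.5]
[0.1, 3.55, 0.24, -0.45, 0.0, 0.0, 0.6]
[0.1, 3.55, 0.21, -0.45, 0.0, 0.0, 0.5]
[0.1, 3.55, 0.18, -0.45, 0.0, 0.0, 0.6]
[0.1, 3.56, 0.14, -0.45, 0.0, 0.0, 0.5]
[0.1, 3.56, 0.1, -0.45, 0.0, 0.0, 0.6]
[0.1, 3.56, 0.07, -0.45, 0.1, 0.0, 0.5]
```

Request:
move_arm(
  steps=[
    [[0.1,0,0,-1,0,0,0],[0.1,0,0,-2,0,0,0],[0.1,0,0,-4,0,0,0],[0.1,0,0,-4,0,0,0],[0.1,0,0,-4,0,0,0]],
  ],
)

```text
t: 4.1
ee_pos: [0.4504, -0.3183, 0.1565]
tool_rot: [0.768, 0.641, 0.0, 0.0]
wrist_force: [0.6, -0.2, -0.2]
width: 0.0187
```

Request:
move_arm(
  steps=[
    [[0.1,3.5,0.4,-0.5,0,0,0.6],[0.1,3.5,0.4,-0.5,0,0,0.6],[0.1,3.5,0.3,-0.5,0,0,0.6],[0.1,3.5,0.3,-0.5,0,0,0.6],[0.1,3.5,0.2,-0.5,0,0,0.6]],
  ],
)

```text
t: 4.72
ee_pos: [0.5014, -0.1491, 0.1805]
tool_rot: [0.785, 0.62, 0.0, 0.0]
wrist_force: [0.7, 0.0, -0.0]
width: 0.0184
```

Request:
move_arm(
  steps=[
    [[0.1,3.5,0.2,-0.4,0,0,0.5],[0.1,3.6,0.2,-0.4,0,0,0.5],[0.1,3.6,0.1,-0.4,0,0,0.5],[0.1,3.6,0.1,-0.4,0,0,0.5],[0.1,3.6,0.1,-0.4,0,0,0.5]],
  ],
)

```text
t: 5.35
ee_pos: [0.5524, 0.0224, 0.2004]
tool_rot: [0.798, 0.603, 0.0, 0.0]
wrist_force: [0.2, -0.3, -2.0]
width: 0.0186
```

Request:
move_arm(
  steps=[
    [[0.1,0,0,0,0,0,0],[0.1,0,0,0,0,0,0],[0.1,0,0,0,0,0,0],[0.1,0,0,0,0,0,0],[0.1,0,0,0,0,0,0]],
  ],
)

```text
t: 5.98
ee_pos: [0.5523, 0.0206, 0.1992]
tool_rot: [0.798, 0.602, -0.0, -0.0]
wrist_force: [0.5, -0.1, -0.8]
width: 0.0185
```

```bash
python3 - <<'E'
from h import *
import json
s=status.get_state(); print(s['t'],s['ee_pos'],s['tool_rot'],s['wrist_force'])
json.dump({k:np.array(v).tolist() for k,v in s.items()},open('s5.json','w'))
save(vision.grab_frame('wrist'),'w5')
E
```

```text
5.975 [0.55234208 0.02060846 0.19919789] [ 7.98267062e-01  6.02303633e-01 -1.79682146e-04 -3.55113593e-06] [ 0.50401461 -0.08709125 -0.84663832]
```

View pics/w5.png

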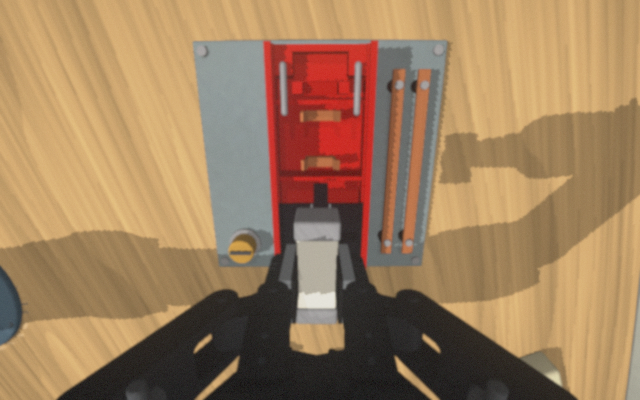

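```bash
python3 -c "
import cv2
im=cv2.imread('pics/w5.png'); cv2.imwrite('pics/w5z.png',cv2.resize(im[30:230,190:460],(800,592),interpolation=cv2.INTER_CUBIC))
cv2.imwrite('pics/w5y.png',cv2.resize(im[30:200,255:385],(459,600),interpolation=cv2.INTER_CUBIC))"
```

```text
(no output)
```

View pics/w5z.png

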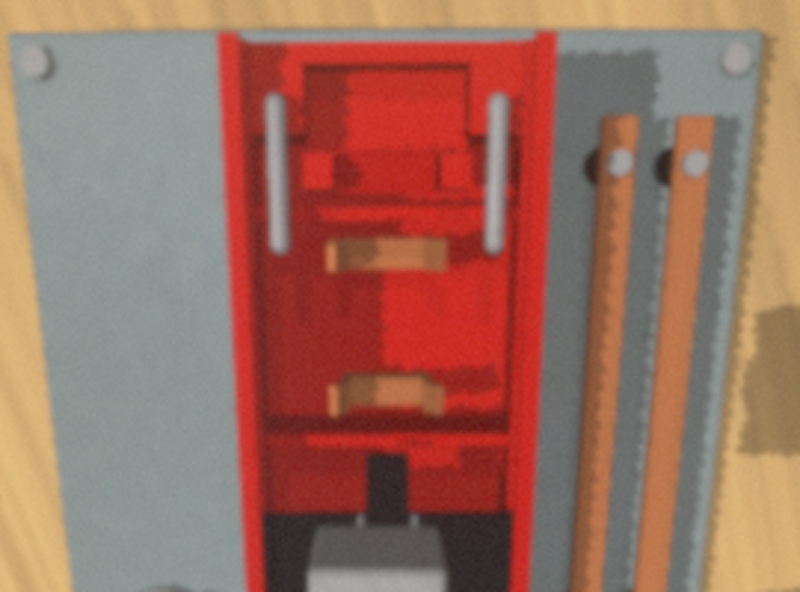

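View pics/w5y.png

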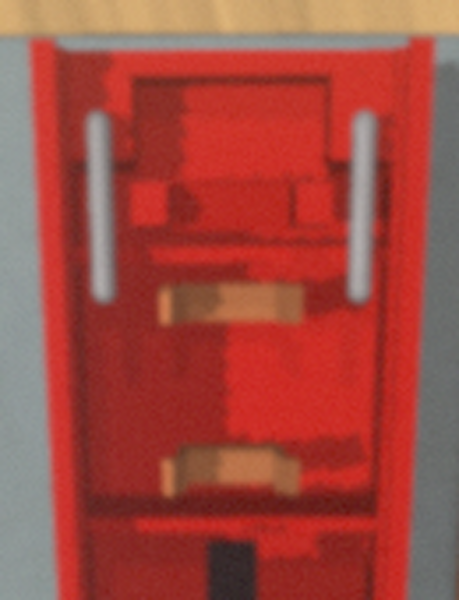

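```bash
cat > m5.py <<'E'
from h import *
import json
s=json.load(open('s5.json'))
f=lambda u,v,z: plane('wrist',(u/2.963+190,v/2.963+30),z,s)[0]
a=f(387,255,.047); b=f(386,401,.047); print('clips',a,b,np.linalg.norm(a-b),'mid',(a+b)/2)
for v in (60,560):
    t=(v-40)/550; l=f(222+28*t,v,.069); r_=f(555-27*t,v,.069); print('walls',(l+r_)/2,np.linalg.norm(l-r_))
    
l=f(222,34,.069);r_=f(555,34,.069);print('end +y of holder',(l+r_)/2)
c1=f(10,35,.012);c2=f(764,33,.012);print('chassis',c1,c2,np.linalg.norm(c1-c2),'mid',(c1+c2)/2)
p1=f(268,94,.03)
d=(c2-c1)[:2];print('yaw chassis edge',np.degrees(np.arctan2(d[1],d[0])))
T=tool(s);print('tool yaw',np.degrees(np.arctan2(T[1,0],T[0,0])))
E
python3 m5.py
```

```text
clips [0.57544845 0.08656344 0.047     ] [0.5620716  0.04030781 0.047     ] 0.04815105541391004 mid [0.56876002 0.06343563 0.047     ]
walls [0.59038004 0.13900514 0.069     ] 0.0939091809234806
walls [ 0.54933301 -0.00764468  0.069     ] 0.09432111038013608
end +y of holder [0.59219415 0.14547166 0.069     ]
chassis [0.47155223 0.19128014 0.012     ] [0.71970463 0.12113933 0.012     ] 0.2578746714864025 mid [0.59562843 0.15620974 0.012     ]
yaw chassis edge -15.783058939618977
tool yaw 74.07012712796684
```

```bash
python3 -c "
import cv2
im=cv2.imread('pics/w5.png'); cv2.imwrite('pics/w5f.png',cv2.resize(im[195:335,265:370],(600,800),interpolation=cv2.INTER_CUBIC)[:600])
cv2.imwrite('pics/w5f.png',cv2.resize(im[195:335,265:370],(450,600),interpolation=cv2.INTER_CUBIC))"
```

```text
(no output)
```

View pics/w5f.png

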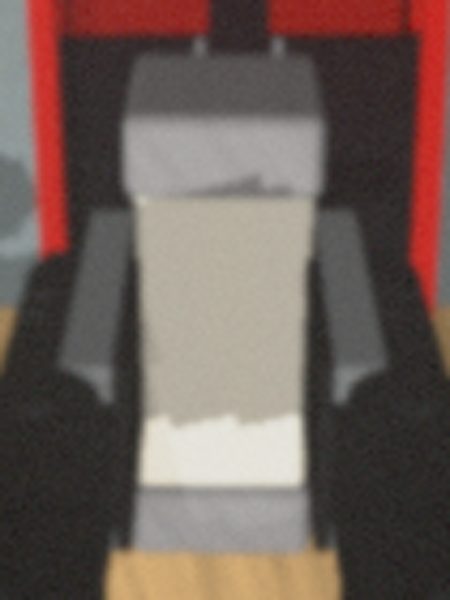

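```bash
cat >> m5.py <<'E'
print('---')
T=tool(s)
g=lambda u,v,h:(np.linalg.inv(T)@np.r_[plane('wrist',(u/4.286+265,v/4.286+195),s['ee_pos'][2]+h,s)[0],1])[:3]*1000
for h in (.014,.017,.020):
    print(h,*[np.round(g(u,v,h)[:2],1) for u,v in ((123,117),(325,117),(133,550),(311,550),(135,197),(315,197),(145,487),(304,487))])
print(*[np.round(g(u,v,-.005)[:2],1) for u,v in ((137,55),(312,55))])
E
python3 m5.py|sed -n '/---/,$p'
```

```text
---
0.014 [ 27.9 -10.6] [27.9 11.5] [-30.5 -10.9] [-30.5  11.3] [18.2 -9.5] [18.2 10.7] [-21.   -9.2] [-21.   10.3]
0.017 [ 29.1 -10.4] [29.1 11.3] [-27.9 -10.6] [-27.9  11.1] [19.6 -9.3] [19.6 10.4] [-18.6  -9. ] [-18.6  10. ]
0.02 [ 30.3 -10.1] [30.3 11. ] [-25.3 -10.4] [-25.3  10.8] [21.1 -9.1] [21.1 10.2] [-16.3  -8.8] [-16.3   9.8]
[ 28.3 -10.3] [28.3 11.4]
```

```bash
python3 - <<'E'
from h import *
s=status.get_state(); plan(s,[.5685,.0623,.10],74.2,5,.1)
E
```

```text
[0.1, 0.89, 0.08, 1.98, -0.0, 0.0, -0.0]
[0.1, 0.89, 0.08, 1.98, -0.0, 0.0, -0.0]
[0.1, 0.88, 0.08, 1.99, -0.0, 0.0, -0.0]
[0.1, 0.89, 0.09, 1.98, -0.0, 0.0, -0.1]
[0.1, 0.88, 0.09, 1.99, -0.0, 0.0, -0.0]
```

Request:
move_arm(
  steps=[
    [[0.1,1.5,0.1,1,0,0,0],[0.1,1.5,0.1,2,0,0,0],[0.1,1.4,0.2,3,0,0,-0.1],[0.1,0,0,4,0,0,0],[0.1,0,0,0,0,0,0]],
  ],
)

```text
t: 6.65
ee_pos: [0.5646, 0.0635, 0.0952]
tool_rot: [0.797, 0.604, -0.004, -0.003]
wrist_force: [-0.4, -0.5, -0.2]
width: 0.0185
```

Request:
move_arm(
  steps=[
    [[0.1,0,0,0,0,0,0],[0.1,0,0,0,0,0,0],[0.1,0,0,0,0,0,0],[0.1,0,0,0,0,0,0],[0.1,0,0,0,0,0,0]],
  ],
)

```text
t: 7.28
ee_pos: [0.5685, 0.0625, 0.0996]
tool_rot: [0.797, 0.603, 0.0, 0.0]
wrist_force: [-0.4, -0.4, -1.1]
width: 0.0186
```

```bash
python3 - <<'E'
from h import *
import json
s=status.get_state(); print(s['t'],s['ee_pos'],s['tool_rot'],s['wrist_force'])
json.dump({k:np.array(v).tolist() for k,v in s.items()},open('s6.json','w'))
save(vision.grab_frame('wrist'),'w6')
s=status.get_state(); print(delta(s,[.5685,.0623,.0355]))
E
```

```text
7.275 [0.568521   0.06252143 0.09963866] [7.97445582e-01 6.03390809e-01 2.00888893e-04 1.85747008e-04] [-0.43431266 -0.44774549 -1.07622224]
[-0.02486003  0.00823566  6.40360073]
```

View pics/w6.png

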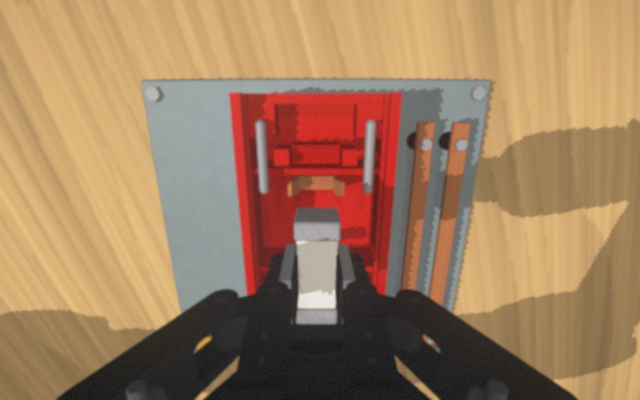

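Request:
move_arm(
  steps=[
    [[0.1,0,0,1.5,0,0,0],[0.1,0,0,1.5,0,0,0],[0.1,0,0,1,0,0,0],[0.1,0,0,0,0,0,0],[0.1,0,0,0,0,0,0]],
  ],
)

```text
t: 7.95
ee_pos: [0.5686, 0.0628, 0.0593]
tool_rot: [0.797, 0.604, 0.0, -0.0]
wrist_force: [-0.4, 0.5, -0.3]
width: 0.0187
```

Request:
move_arm(
  steps=[
    [[0.1,0,0,0.5,0,0,0],[0.1,0,0,0.5,0,0,0],[0.1,0,0,0.5,0,0,0],[0.1,0,0,0.3,0,0,0],[0.1,0,0,0,0,0,0]],
  ],
)

```text
t: 8.57
ee_pos: [0.568, 0.0626, 0.0409]
tool_rot: [0.797, 0.604, -0.0, -0.0]
wrist_force: [-0.1, -0.2, 0.1]
width: 0.0186
```

Request:
move_arm(
  steps=[
    [[0.1,0,0,0.2,0,0,0],[0.1,0,0,0.2,0,0,0],[0.1,0,0,0,0,0,0],[0.1,0,0,0,0,0,0],[0.1,0,0,0,0,0,0]],
  ],
)

```text
t: 9.2
ee_pos: [0.5684, 0.0627, 0.0374]
tool_rot: [0.797, 0.603, 0.0, 0.0]
wrist_force: [0.1, -0.3, -1.2]
width: 0.0184
```

Request:
move_arm(
  steps=[
    [[0.1,0,0,0.1,0,0,0],[0.1,0,0,0.1,0,0,0],[0.1,0,0,0,0,0,0],[0.1,0,0,0,0,0,0],[0.1,0,0,0,0,0,0]],
  ],
)

```text
t: 9.82
ee_pos: [0.5683, 0.0626, 0.0353]
tool_rot: [0.797, 0.603, -0.0, -0.0]
wrist_force: [-0.2, 0.0, -1.0]
width: 0.0182
```

```bash
python3 - <<'E'
from h import *
save(vision.grab_frame('wrist'),'w7')
s=status.get_state(); print(s['ee_pos'],s['wrist_force'],s['ft_torque'])
E
```

```text
[0.56832912 0.06267024 0.03525742] [1.4528013  0.5638397  0.09033534] [ 0.02466986 -0.05410126 -0.00603945]
```

View pics/w7.png

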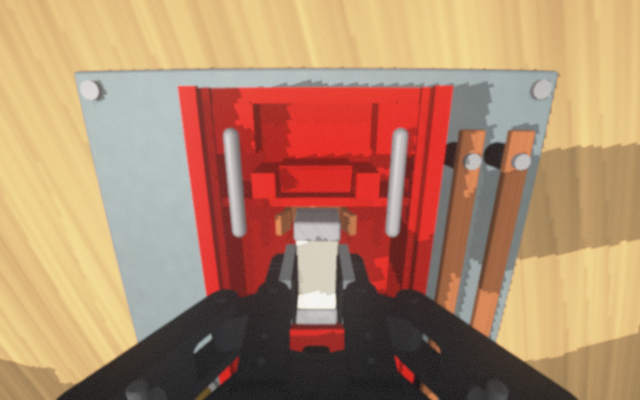

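Request:
move_arm(
  steps=[
    [[0.1,0,0,0.05,0,0,0],[0.1,0,0,0.05,0,0,0],[0.1,0,0,0,0,0,0],[0.1,0,0,0,0,0,0],[0.1,0,0,0,0,0,0]],
  ],
)

```text
t: 10.5
ee_pos: [0.5684, 0.0626, 0.0352]
tool_rot: [0.797, 0.603, -0.0, 0.0]
wrist_force: [-1.9, -0.9, 6.2]
width: 0.0186
```

Request:
move_arm(
  steps=[
    [[0.3,0,0,0,0,0,0],[0.38,0,0,0,0,0,0],[0.38,0,0,0,0,0,0],[0.38,0,0,0,0,0,0],[0.38,0,0,0,0,0,0]],
  ],
)

```text
t: 11.12
ee_pos: [0.5684, 0.0627, 0.0342]
tool_rot: [0.797, 0.604, -0.0, -0.0]
wrist_force: [0.3, -0.8, -0.5]
width: 0.0324
```

Request:
move_arm(
  steps=[
    [[0.38,0,0,-1,0,0,0],[0.38,0,0,-2,0,0,0],[0.38,0,0,-3,0,0,0],[0.38,0,0,-4,0,0,0],[0.38,-1,0,-4,0,0,0]],
  ],
)

```text
t: 11.75
ee_pos: [0.566, 0.0544, 0.1773]
tool_rot: [0.797, 0.604, 0.001, 0.0]
wrist_force: [0.5, -0.9, -0.2]
width: 0.0327
```

Request:
move_arm(
  steps=[
    [[0,-2,0,-1,0,0,0],[0,-2,0,0,0,0,0],[0,-2,0,0,0,0,0],[0,0,0,0,0,0,0],[0,0,0,0,0,0,0]],
  ],
)

```text
t: 12.38
ee_pos: [0.5499, -0.0036, 0.1853]
tool_rot: [0.797, 0.604, 0.001, 0.0]
wrist_force: [-0.1, 0.1, 0.1]
width: 0.0002
```

```bash
python3 - <<'E'
from h import *
import json
s=status.get_state(); print(s['t'],s['ee_pos'],s['tool_rot'],s['wrist_force'],s['width'])
json.dump({k:np.array(v).tolist() for k,v in s.items()},open('s8.json','w'))
save(vision.grab_frame('wrist'),'w8')
E
```

```text
12.375 [ 0.54986943 -0.0035757   0.18529714] [7.97105632e-01 6.03839170e-01 9.02855754e-04 2.29855991e-04] [-0.05936865  0.06311863  0.0800209 ] 0.00018919448450651833
```

View pics/w8.png

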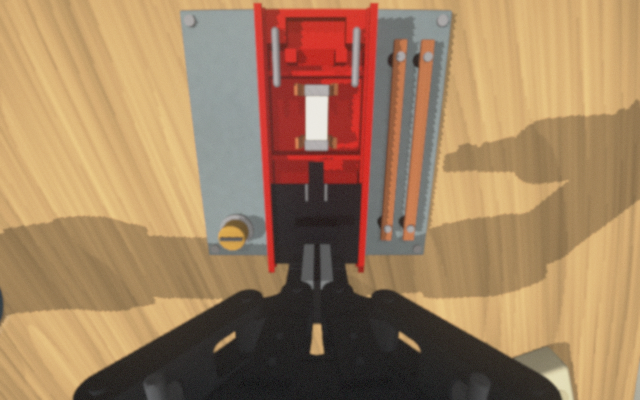

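```bash
python3 - <<'E'
from h import *
import json
im=cv2.imread('pics/w8.png').astype(float)
z=np.clip(im[80:280,250:390]*2.2,0,255).astype(np.uint8); cv2.imwrite('pics/w8z.png',cv2.resize(z,(420,600),interpolation=cv2.INTER_CUBIC))
s=json.load(open('s8.json'))
for v in (86,96,138,150): print(plane('wrist',(316.5,v),.052,s)[0])
E
```

```text
[0.57628945 0.08890314 0.052     ]
[0.57402756 0.08087832 0.052     ]
[0.56406786 0.04554316 0.052     ]
[0.56107334 0.03491929 0.052     ]
```

View pics/w8z.png

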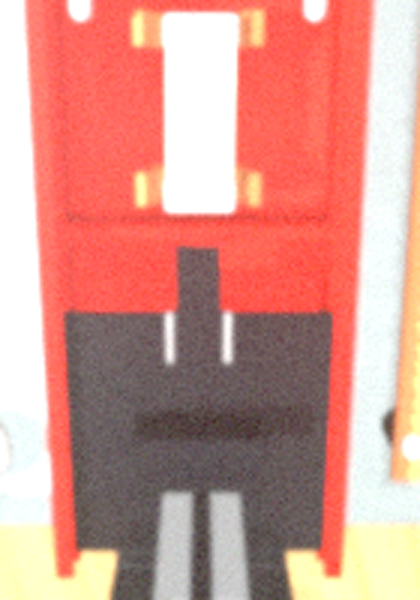

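```bash
python3 - <<'E'
from h import *
import json
s=json.load(open('s8.json'))
c=np.array([.5602,.0318]); y=np.array([np.cos(np.radians(74.2)),np.sin(np.radians(74.2))]); x=np.array([y[1],-y[0]])
def hol(p): d=p[:2]-c; return np.round([d@x*1000,d@y*1000],1)
for u,v,z in ((197,312,.063),(197,548,.063),(66,312,.063),(330,312,.063),(197,248,.063),(198,410,.085),(198,440,.063),(135,425,.085),(262,425,.085)):
    print((u,v,z),hol(plane('wrist',(u/3+250,v/3+80),z,s)[0]))
print('tcp',hol(np.array(s['ee_pos'])))
E
```

```text
(197, 312, 0.063) [ -0.8 -26.6]
(197, 548, 0.063) [  -0.8 -109.2]
(66, 312, 0.063) [-41.3 -26.6]
(330, 312, 0.063) [ 40.4 -26.6]
(197, 248, 0.063) [-0.8 -6.6]
(198, 410, 0.085) [ -0.5 -50.5]
(198, 440, 0.063) [ -0.4 -69.5]
(135, 425, 0.085) [-19.1 -55.3]
(262, 425, 0.085) [ 18.5 -55.3]
tcp [ -0.3 -36.9]
```

```bash
python3 - <<'E'
from h import *
s=status.get_state(); plan(s,[.5341,-.0606,.07],74.2,5,0); print(s['ee_pos'])
E
```

```text
[0, -1.19, 0.01, 2.3, 0.0, -0.0, 0.0]
[0, -1.19, 0.0, 2.3, 0.0, -0.0, 0.0]
[0, -1.2, 0.01, 2.3, 0.0, -0.0, 0.0]
[0, -1.19, 0.0, 2.3, 0.0, -0.0, 0.1]
[0, -1.2, 0.01, 2.3, 0.1, -0.1, 0.0]
[ 0.54979188 -0.00318161  0.18503294]
```

Request:
move_arm(
  steps=[
    [[0,-3,0,0,0,0,0],[0,-3,0,1,0,0,0],[0,0,0,3,0,0,0],[0,0,0,3,0,0,0],[0,0,0,0,0,0,0]],
  ],
)

```text
t: 13.05
ee_pos: [0.5309, -0.061, 0.112]
tool_rot: [0.797, 0.604, -0.002, -0.002]
wrist_force: [0.2, 0.6, -1.0]
width: -0.0001
```

Request:
move_arm(
  steps=[
    [[0,0,0,2,0,0,0],[0,0,0,1.5,0,0,0],[0,0,0,1,0,0,0],[0,0,0,0,0,0,0],[0,0,0,0,0,0,0]],
  ],
)

```text
t: 13.68
ee_pos: [0.5337, -0.0624, 0.0698]
tool_rot: [0.797, 0.604, 0.0, 0.0]
wrist_force: [0.0, -0.5, -0.8]
width: 0.0002
```

```bash
cat > hl.py <<'E'
from h import *
c=np.array([.5602,.0318]); y=np.array([np.cos(np.radians(74.2)),np.sin(np.radians(74.2))]); x=np.array([y[1],-y[0]])
def hol(p): d=np.array(p)[:2]-c; return np.round([d@x*1000,d@y*1000],1)
E
python3 - <<'E'
from hl import *
s=status.get_state(); print(s['t'],hol(s['ee_pos']),s['ee_pos'],s['wrist_force'])
save(vision.grab_frame('wrist'),'w9'); 
E
```

```text
13.675 [  0.1 -97.9] [ 0.53365539 -0.06240331  0.06984536] [ 0.04391959 -0.4638697  -0.82757426]
```

View pics/w9.png

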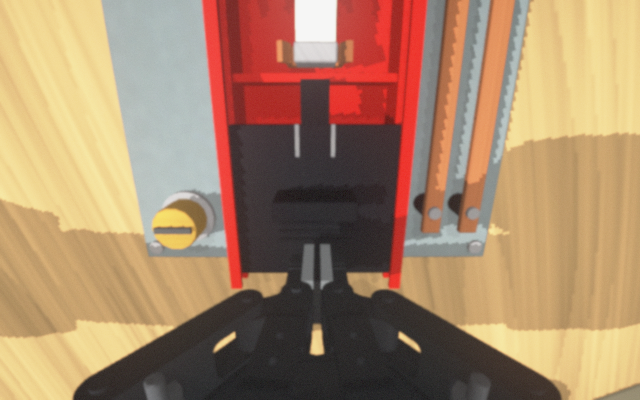

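Request:
move_arm(
  steps=[
    [[0,0.5,0,0,0,0,0],[0,0.5,0,0,0,0,0],[0,0.5,0,0,0,0,0],[0,0.5,0,0,0,0,0],[0,0.5,0,0,0,0,0]],
  ],
)

```text
t: 14.35
ee_pos: [0.5399, -0.0384, 0.0693]
tool_rot: [0.797, 0.603, -0.0, 0.0]
wrist_force: [-0.2, -0.6, 1.9]
width: 0.0001
```

Request:
move_arm(
  steps=[
    [[0,0.6,0,0,0,0,0],[0,0.6,0,0,0,0,0],[0,0.6,0,0,0,0,0],[0,0.6,0,0,0,0,0],[0,0.6,0,0,0,0,0]],
  ],
)

```text
t: 14.98
ee_pos: [0.5481, -0.0091, 0.0693]
tool_rot: [0.797, 0.604, 0.0, 0.0]
wrist_force: [-0.7, -0.7, -0.1]
width: -0.0003
```

```bash
python3 - <<'E'
from hl import *
s=status.get_state(); print(s['t'],hol(s['ee_pos']),s['ee_pos'],s['wrist_force'])
save(vision.grab_frame('wrist'),'w10'); 
E
```

```text
14.975 [ -0.5 -42.7] [ 0.54812939 -0.00912542  0.06928186] [-0.70475041 -0.74931292 -0.05441746]
```

View pics/w10.png

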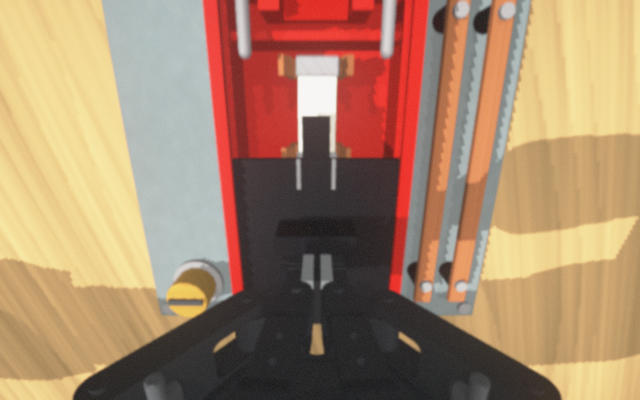

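```bash
python3 - <<'E'
from hl import *
s=status.get_state(); 
print(hol(plane('wrist',(316,157.5),.063,s)[0]), hol(plane('wrist',(316,117),.063,s)[0]))
E
```

```text
[-0.8 13.5] [-0.8 33.4]
```

Request:
move_arm(
  steps=[
    [[0,0.6,0,0,0,0,0],[0,0.6,0,0,0,0,0],[0,0.6,0,0,0,0,0],[0,0.6,0,0,0,0,0],[0,0.6,0,0,0,0,0]],
  ],
)

```text
t: 15.65
ee_pos: [0.5562, 0.0198, 0.0692]
tool_rot: [0.797, 0.604, -0.0, -0.0]
wrist_force: [-0.5, -1.5, -0.9]
width: -0.0006
```

Request:
move_arm(
  steps=[
    [[0,0.3,0,0,0,0,0],[0,0.3,0,0,0,0,0],[0,0.2,0,0,0,0,0],[0,0.2,0,0,0,0,0],[0,0,0,0,0,0,0]],
  ],
)

```text
t: 16.27
ee_pos: [0.5589, 0.0294, 0.0693]
tool_rot: [0.797, 0.604, 0.0, -0.0]
wrist_force: [0.3, -0.6, 0.3]
width: 0.0001
```

Request:
move_arm(
  steps=[
    [[0,0.1,0,0,0,0,0],[0,0.1,0,0,0,0,0],[0,0.1,0,0,0,0,0],[0,0.1,0,0,0,0,0],[0,0.1,0,0,0,0,0]],
  ],
)

```text
t: 16.9
ee_pos: [0.5603, 0.0339, 0.0693]
tool_rot: [0.797, 0.604, 0.0, 0.0]
wrist_force: [-1.0, -1.3, 1.8]
width: 0.0001
```

```bash
cat > f.py <<'E'
from hl import *
s=status.get_state(); f=np.array(s['wrist_force']); print(s['t'],hol(s['ee_pos']),'z',round(s['ee_pos'][2],4),'Fy',round(-f[:2]@y,1),'Fx',round(f[:2]@x,1),'Fz',round(f[2],1))
E
python3 f.py
```

```text
16.9 [-0.5  2. ] z 0.0693 Fy 1.6 Fx -0.6 Fz 1.8
```

Request:
move_arm(
  steps=[
    [[0,0.1,0,0,0,0,0],[0,0.1,0,0,0,0,0],[0,0.1,0,0,0,0,0],[0,0.1,0,0,0,0,0],[0,0.1,0,0,0,0,0]],
  ],
)

```text
t: 17.52
ee_pos: [0.5612, 0.0374, 0.0693]
tool_rot: [0.798, 0.603, -0.001, 0.0]
wrist_force: [-2.2, -5.1, 3.8]
width: 0.0003
```

Request:
move_arm(
  steps=[
    [[0,0.05,0,0,0,0,0],[0,0.05,0,0,0,0,0],[0,0.05,0,0,0,0,0],[0,0.05,0,0,0,0,0],[0,0.05,0,0,0,0,0]],
  ],
)

```text
t: 18.15
ee_pos: [0.5614, 0.0378, 0.0693]
tool_rot: [0.798, 0.603, -0.002, 0.001]
wrist_force: [-3.7, -7.8, 5.4]
width: -0.0005
```

Request:
move_arm(
  steps=[
    [[0,0.05,0,0,0,0,0],[0,0.05,0,0,0,0,0],[0,0.05,0,0,0,0,0],[0,0.05,0,0,0,0,0],[0,0.05,0,0,0,0,0]],
  ],
)

```text
t: 18.77
ee_pos: [0.5618, 0.0391, 0.0692]
tool_rot: [0.798, 0.602, -0.003, 0.001]
wrist_force: [-3.9, -8.4, 6.1]
width: 0.0002
```

```bash
python3 f.py
```

```text
18.775 [-0.5  7.5] z 0.0692 Fy 9.2 Fx -1.4 Fz 6.1
```

Request:
move_arm(
  steps=[
    [[0,0.05,0,0,0,0,0],[0,0.05,0,0,0,0,0],[0,0.05,0,0,0,0,0],[0,0.05,0,0,0,0,0],[0,0.05,0,0,0,0,0]],
  ],
)

```text
t: 19.4
ee_pos: [0.5623, 0.0408, 0.0692]
tool_rot: [0.798, 0.602, -0.004, 0.001]
wrist_force: [-4.0, -9.2, 6.2]
width: 0.0002
```

Request:
move_arm(
  steps=[
    [[0,0.05,0,0,0,0,0],[0,0.05,0,0,0,0,0],[0,0.05,0,0,0,0,0],[0,0.05,0,0,0,0,0],[0,0.05,0,0,0,0,0]],
  ],
)

```text
t: 20.02
ee_pos: [0.5627, 0.0425, 0.0691]
tool_rot: [0.798, 0.602, -0.004, 0.002]
wrist_force: [-4.2, -8.5, 6.5]
width: -0.0001
```

```bash
python3 f.py; python3 -c "
from h import *
save(vision.grab_frame('wrist'),'w11'); save(vision.grab_frame('side'),'side11')"
```

```text
20.025 [-0.5 11. ] z 0.0691 Fy 9.4 Fx -1.7 Fz 6.5
```

View pics/w11.png

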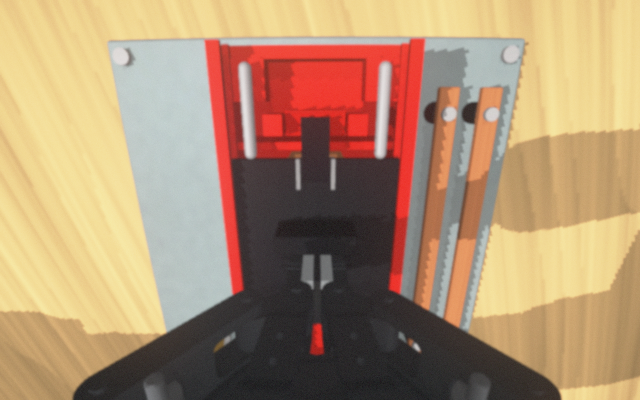

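Request:
move_arm(
  steps=[
    [[0,0.05,0,0,0,0,0],[0,0.05,0,0,0,0,0],[0,0.05,0,0,0,0,0],[0,0.05,0,0,0,0,0],[0,0.05,0,0,0,0,0]],
  ],
)

```text
t: 20.75
ee_pos: [0.5633, 0.0444, 0.0691]
tool_rot: [0.798, 0.602, -0.004, 0.002]
wrist_force: [-4.7, -11.0, 7.5]
width: 0.0003
```

Request:
move_arm(
  steps=[
    [[0,0.05,0,0,0,0,0],[0,0.05,0,0,0,0,0],[0,0.05,0,0,0,0,0],[0,0.05,0,0,0,0,0],[0,0.05,0,0,0,0,0]],
  ],
)

```text
t: 21.38
ee_pos: [0.5638, 0.0462, 0.0691]
tool_rot: [0.799, 0.602, -0.005, 0.002]
wrist_force: [-5.6, -11.0, 8.4]
width: 0.0
```

```bash
python3 f.py
```

```text
21.375 [-0.5 14.9] z 0.0691 Fy 12.2 Fx -2.4 Fz 8.4
```

Request:
move_arm(
  steps=[
    [[0,0.05,0,0,0,0,0],[0,0.05,0,0,0,0,0],[0,0.05,0,0,0,0,0],[0,0.05,0,0,0,0,0],[0,0,0,0,0,0,0]],
  ],
)

```text
t: 22.0
ee_pos: [0.566, 0.0538, 0.069]
tool_rot: [0.797, 0.603, -0.001, 0.0]
wrist_force: [-1.9, -5.8, 1.2]
width: 0.0002
```

```bash
python3 f.py
```

```text
22.0 [-0.4 22.7] z 0.069 Fy 6.1 Fx -0.2 Fz 1.2
```

The cover jumped about 6 mm and the push fell to 6 N, so the tab has clicked. I'll back off now.

Request:
move_arm(
  steps=[
    [[0,-0.3,0,0,0,0,0],[0,-0.7,0,0,0,0,0],[0,-1,0,0,0,0,0],[0,0,0,-2,0,0,0],[0,0,0,-4,0,0,0]],
  ],
)

```text
t: 22.62
ee_pos: [0.5595, 0.0361, 0.1295]
tool_rot: [0.797, 0.604, -0.001, -0.001]
wrist_force: [0.8, 0.2, -0.2]
width: -0.0001
```

Request:
move_arm(
  steps=[
    [[0,0,0,-4,0,0,0],[0,-2,0,-3,0,0,0],[0,-2,0,0,0,0,0],[0,0,0,0,0,0,0],[0,0,0,0,0,0,0]],
  ],
)

```text
t: 23.25
ee_pos: [0.55, -0.0014, 0.1997]
tool_rot: [0.797, 0.604, 0.001, -0.0]
wrist_force: [-0.5, 0.0, -1.3]
width: -0.0004
```

```bash
python3 - <<'E'
from hl import *
import json
s=status.get_state(); print(s['t'],hol(s['ee_pos']),s['ee_pos'],s['wrist_force'])
json.dump({k:np.array(v).tolist() for k,v in s.items()},open('s12.json','w'))
im=vision.grab_frame('wrist'); save(im,'w12')
z=np.clip(im[30:230,240:390].astype(float)*2.2,0,255).astype(np.uint8); save(cv2.resize(z,(450,600),interpolation=cv2.INTER_CUBIC),'w12z')
save(vision.grab_frame('top'),'top12')
E
```

```text
23.25 [ -0.8 -34.7] [ 0.54995626 -0.0014104   0.19970911] [-0.50841903  0.02450123 -1.30238682]
```

View pics/w12.png

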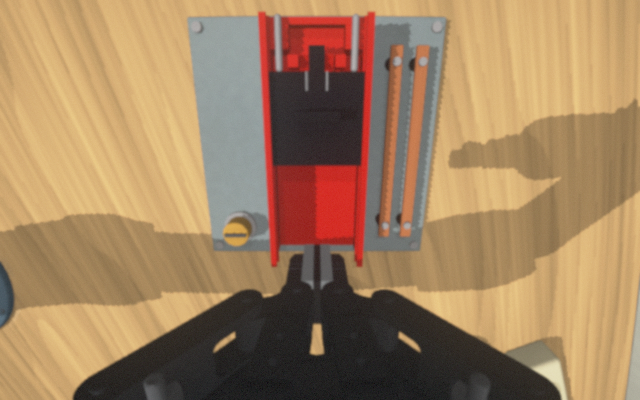

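View pics/w12z.png

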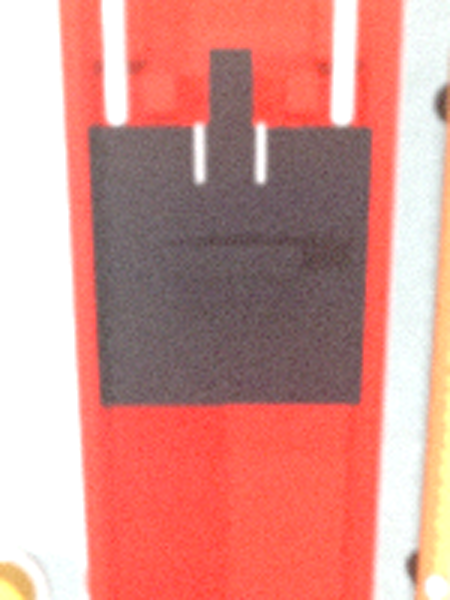

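```bash
python3 - <<'E'
from hl import *
import json
s=json.load(open('s12.json'))
for v in (126,404): print(hol(plane('wrist',(230/3+240,v/3+30),.063,s)[0]))
im=vision.grab_frame('wrist'); save(im,'w13'); a=cv2.imread('pics/w12.png');b=cv2.imread('pics/w13.png');print(cv2.absdiff(a,b)[30:200,240:390].mean())
save(cv2.resize(vision.grab_frame('side')[130:260,230:420],(760,520),interpolation=cv2.INTER_CUBIC),'side13')
E
```

```text
[-0.6 73.2]
[-0.5 -9.2]
4.15437908496732
```

View pics/side13.png

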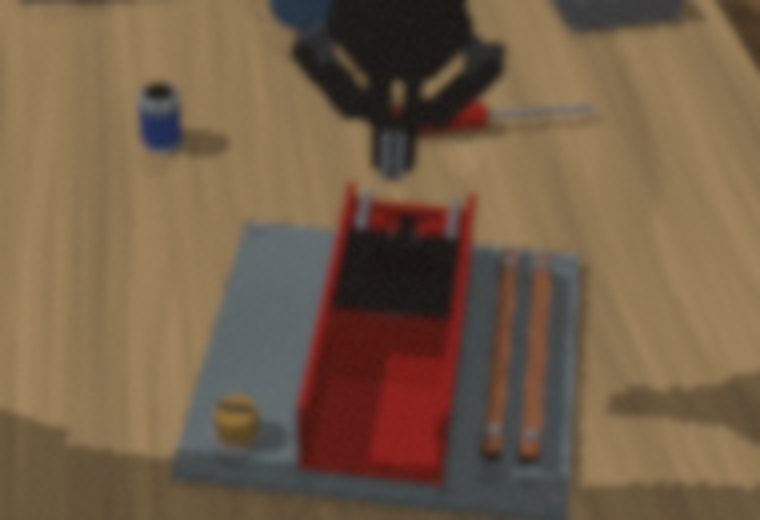

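View pics/top12.png

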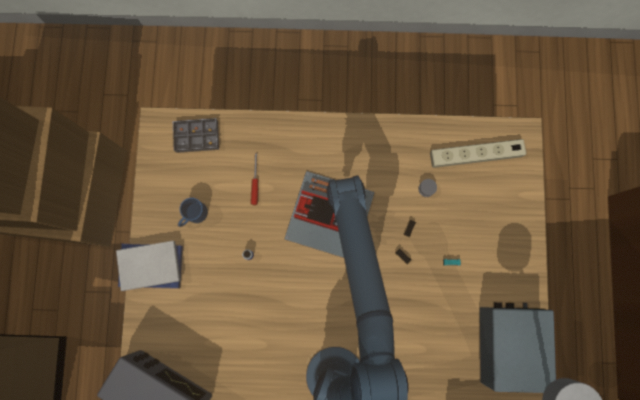

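Request:
move_arm(
  steps=[
    [[0,0,0,0,0,0,0],[0,0,0,0,0,0,0],[0,0,0,0,0,0,0],[0,0,0,0,0,0,0],[0,0,0,0,0,0,0]],
  ],
)

```text
t: 24.08
ee_pos: [0.5499, -0.0028, 0.1993]
tool_rot: [0.797, 0.603, 0.0, 0.0]
wrist_force: [0.4, -0.2, -0.1]
width: -0.0002
```

```bash
python3 - <<'E'
from hl import *
s=status.get_state(); im=vision.grab_frame('wrist'); save(im,'w14')
col=im[30:230,290:305,0].mean(1); e=np.where(np.diff((col<60).astype(int)))[0]+30.5; print(e,s['ee_pos'],s['wrist_force'])
for v in e: print(hol(plane('wrist',(297,v),.063,s)[0]))
E
```

```text
[ 71.5 162.5] [ 0.54992818 -0.00282826  0.19931286] [ 0.42767341 -0.24910587 -0.0774543 ]
[-17.4  72. ]
[-18.9  -8.5]
```

Edges have stayed put: about 99 to 100 mm of measured shift plus the initial offset. An unclicked cover would sit at least 10 mm farther back. I'm handing in.

```bash
python3 -c "
from h import *
print(workorder.hand_in())"
```

```text
the job is handed in; nothing more can be done
None
```

The fuse is seated in both clips and the cover is clicked shut over it. I handed the job in at about 24 s of the 72 s allowed, and it gave no verdict.

- **Fuse:** I gripped it by its ceramic middle and lowered it until the wrist force showed about 6 N of contact. I then let go with the cover still open. The wrist camera put its centre at (0.569, 0.063), within about 1 mm of the seat I had measured.
- **Cover:** I pushed the rib from behind with shut fingers, at 0.5 mm per row towards the end. The push rose to about 12 N. The cover then jumped about 6 to 8 mm and the push fell to about 6 N, so I stopped there and backed off. That peak leaves the latch well below 16 N.
- **Last checks:** With the arm clear, the wrist camera showed the cover's edges shifted by about 99 to 101 mm from the start. The unknown starting offset of 0 to 8 mm adds to that, so travel is above 0.095 m. The second measurement about 0.8 s later agreed to about 1 mm, so the cover stays put. The other things on the desk looked unmoved in the top view.
- **What did not quite agree:** After release the cover settled back about 6 mm from where I stopped pushing. That fits the barb coming to rest against the ledge; an unclicked cover would have gone back at least 10 mm farther. The fuse is hidden under the cover now, so I could not look at it again after shutting.

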